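Shut the strip analyser and present the sample carrier to its reader window

TASK

First lower the analyser's open lid gently until it is fully closed. Then lift the sample carrier by its upright grip over the row of bottles and hold it level about 15 mm above the dark reader window in the lid, centred and with its long side along the window's, never touching the analyser with it. Finish while still holding it there, motionless, with the bottles and the mug undisturbed.

Things in the scene. Friction and masses are not known exactly. Their poses are not given: they have to be found in the camera images.
- analyser: White box-shaped desktop strip analyser, fixed to the bench: base 200 x 200 mm, 70 mm high, open on top, with a hinged flat lid. Origin: centre of its underside, on the bench. Its x axis points from the front panel (robot side) to the back, where the lid's hinge is; y along the hinge, z up. It stands to the left or to the right of the bottles.
- lid (a joint): Lid angle in rad: 0 is fully closed (lid level), it grows as the front edge swings up and back; starts between 0.7 and 1.15, stop at 1.4. The hinge is stiff: the lid stays where it is left and needs about 1 to 6 N pushed down near its front edge to close it.
- lid_hinge (a point): Middle of the hinge line at the back of the analyser, 100 mm behind its centre and 70 mm above the bench; the lid turns about the analyser's y axis through this point.
- lid_edge (a point): Middle of the lid's free front edge, on the lid's outer face. The lid is a flat plate 200 mm from hinge to front edge, 200 mm wide and 12 mm thick (its underside passes through the hinge line). Axes as the lid's: at joint 0 those of the analyser; x from front edge to hinge, z out of the outer (upper) face.
- window (a point): Centre of the reader window: a flush dark rectangle 114 mm long (its y, parallel to the hinge) by 48 mm wide (its x) in a grey border, in the middle of the lid's outer face, 100 mm from the hinge line. z out of the face. With the lid closed it lies 82 mm above the bench, straight above the analyser's origin.
- carrier: Loose white sample carrier, about 0.16 kg: plate 110 (along x) x 44 (y) x 12 mm with a central upright grip 26 (x) x 14 mm (y), top 77 mm above the underside; 38 mm either side of it along x a capped amber cup, 29 mm wide, top at 48 mm. Balanced; same when turned half round. Origin: centre of underside, z up. Across the bottles from the analyser. Pinch the grip near its top along y.
- rack: Low open aluminium tray 220 mm (x) x 70 mm (y) x 35 mm high, walls 4 mm, fixed, holding a row of three bottles along its x; it stands between the analyser and the carrier. Origin: centre of its underside.
- bottle0: Amber bottle 56 mm across, 135 mm high, in the tray on the robot's side; a bystander, to be left standing. Origin: centre of its underside.
- bottle1: White jar 58 mm across, 120 mm high, in the middle of the tray; a bystander, to be left standing. Origin: centre of its underside.
- bottle2: Amber bottle 56 mm across, 140 mm high, at the far end of the tray; its cap's top, the highest of the row, is 144 mm above the bench; a bystander, to be left standing. Origin: centre of its underside.
- mug: Blue plastic mug, 90 mm across, 100 mm high, on the bench beyond the tray; a bystander, to be left standing. Origin: centre of its underside.
Things that resemble listed ones, but are neither listed nor needed, are in the scene too. What is shaped like the carrier but blue or purple is not meant.

How it is judged:
By the outcome, as a careful person would: the job done as asked, in the order asked, and still so for the second after the job is handed in, while the arm keeps its last pose, push and grip.
It also fails if it takes over 64 s, if anything falls off the work surface, if the arm or the gripper's body presses on something with over 40 N, if the wrist force passes 120 N, or if a joint passes its speed limit or range.

ROBOT

A 6-joint arm with a two-finger parallel gripper is mounted at the origin on the work surface. World frame = base frame: x ahead of the robot, y to its left, z up, the work surface at z = 0. Lengths are in m, angles in rad, forces in N, time in s.
With the tool pointing down it reaches from about 0.275 to 0.85 m from the base axis. Payload 19 kg.
Tool frame: the origin (TCP) lies on the mounting face of the last link; the fingertips stand 173 mm ahead of it and the grasp point (between the pads) lies 155 mm ahead of it; z points along the fingers, y is the line along which they close (so a half turn about z gives the same grasp; the last joint's range is limited). The gripper opens to 85 mm and grips with 20 to 120 N. Pads are 22 mm wide; open, the fingers measure 114 mm over their backs; the gripper's body (76 mm by 85 mm) begins 54 mm behind the grasp point. The pads swing forward as they close: fully open they stand 13 mm farther back than shut.
Start: joints at [-0.134, 0.15, 1.437, -0, 1.554, -0.134], TCP at [0.575, -0, 0.405] pointing down, gripper open.
Joint ranges: [-2.8, 2.8], [-0.68, 2.1], [0.12, 2.68], [-1.39, 4.53], [0.16, 2.79], [-2.81, 2.81]. Speed limits (rad/s): [1.89, 1.89, 2.22, 3.01, 3.01, 3.01].

INTERFACE

Orientations are given as a rotation vector (axis times angle).
In Python, from station import observe, camera, manip gives the robot as it stands. The module is installed in compiled form; this text tells all that it offers.
- The arm moves only by the shell command python3 -m pendant 'ROWS' [FORCE]. ROWS is JSON, a list of rows, each a list of 3 entries, a list of its own where there are three numbers: the gripper's target within -1 to 1 (fully open at 1, half-way at 0, shut at -1), then the shift along the tool's x, y, z in mm, then the turn about the tool's z in degrees. In form: [[hand, [x, y, z], turn], ...]. A call has 1 to 20 rows; each row shifts and turns the commanded pose from where the row before left it, along the tool's axes as they then stand; what a row does not reach is not made up. A row lasts 1/10 s, in which the tool goes at most 50 mm and 8.59 degrees, less where a joint would pass 70% of its speed; a pose out of reach is approached as far as the arm can. A call with a gripper value outside its range is refused whole. The fingers move at their own pace and stop on an object; FORCE is the grip in N (left out, the last holds). Time passes only in rows, so rows that do not move let the fingers close. It gives the time, the measured TCP pose, the force, the opening and the grip force at its end, in the units of the state.
- observe(): the state, without advancing time (a new reading comes with each control period).
- camera(name): name is "scene" or "side" or "wrist"; returns a dict with "image" (384x512x3 uint8, red, green, blue), "depth" (384x512 float32, m along the optical axis (not along the pixel's ray), 0 where there is no reading), "K" (3x3 intrinsics, pixels), "dist_coeffs" ([k1, k2, p1, p2, k3] as OpenCV has them; the pictures are not rectified), "R" (3x3) and "t" (3): a world point X has camera coordinates R X + t; the wrist camera has in their place "hand_eye" (4x4, takes a point from camera to tool coordinates, whose origin is the TCP and whose axes are the flange's). Camera axes: x right, y down, z forward; pixel columns grow to the right and rows downward; lengths in m; the calibration is good to about 2 mm. A picture is of the moment at which its call begins: read the wrist's pose just before it.
- manip.close_job(): hands the job in; it is judged then, once.
The state is a dict: "t": time; "joints": joint angles; "dq": joint speeds; "effort": joint torques, N m; "position": TCP position; "tool_rot": TCP orientation; "contact_force": force on the tool from outside, world axes, zero at the start; "wrist_torque": the same for the moment, N m; "grip_width": finger opening in m; "finger_force": force on a finger pad.
Only numpy, scipy, OpenCV 4.12 (cv2) and the standard library are available. Lean on these libraries where they do the work, as an engineer would, in place of code of your own. Each camera call takes 0.05 s, during which the arm holds its last target. There are 200 camera calls.

## Working session

There is one attempt and no reset: what is moved stays moved. The work goes in short steps, Python scripts to look and compute and a shell command to move; the robot and the scene stay as the last step left them, time stands still between calls to the robot, and variables do not carry over. Pictures are saved under pics/ and viewed, at most 10 in all, crops included, and the job is handed in when it is done.

```bash
mkdir -p pics; cat > h.py <<'E'
import numpy as np, cv2
from station import observe, camera, manip
from scipy.spatial.transform import Rotation as Ro
def cloud(c, o=None):
    h,w=c["depth"].shape
    u,v=np.meshgrid(np.arange(w),np.arange(h))
    n=cv2.undistortPoints(np.stack([u,v],-1).reshape(-1,1,2).astype(np.float32),c["K"],np.array(c["dist_coeffs"])).reshape(h,w,2)
    d=c["depth"]; P=np.dstack([n[...,0]*d,n[...,1]*d,d])
    if "R" in c: W=(P-np.array(c["t"]))@np.array(c["R"])
    else:
        H=np.array(c["hand_eye"]); T=P@H[:3,:3].T+H[:3,3]
        W=T@Ro.from_rotvec(o["tool_rot"]).as_matrix().T+np.array(o["position"])
    W[d==0]=np.nan
    return W
E
python3 - <<'E'
from h import *
o=observe(); print(o)
for n in ["scene","side"]:
    c=camera(n); np.savez(f"pics/{n}0.npz",**c); cv2.imwrite(f"pics/{n}0.png",c["image"][...,::-1])
    print(n,(-np.array(c["R"]).T@np.array(c["t"])).round(3))
a=[cv2.imread(f"pics/{n}0.png") for n in ["scene","side"]]
cv2.imwrite("pics/both0.png",cv2.resize(np.vstack(a),(400,600)))
E
```

```text
{'t': 0.0, 'joints': array([-1.34009031e-01,  1.50962223e-01,  1.43800229e+00,  2.47088356e-06,
        1.55379515e+00, -1.33973386e-01]), 'dq': array([ 0.00097339,  0.00016459,  0.00076051, -0.00012809, -0.00128506,
       -0.00093225]), 'effort': array([ 9.08163997e-05, -7.13061190e+01, -5.70858908e+01, -1.86872212e-04,
        9.14935896e-03,  2.21375326e-04]), 'position': array([ 5.74963963e-01, -1.97620564e-05,  4.04103189e-01]), 'tool_rot': array([-2.22082367e+00, -2.22074441e+00,  1.10803302e-03]), 'contact_force': array([ 0.5272526 , -0.01238572, -0.51815067]), 'wrist_torque': array([0.03878292, 0.01127514, 0.03567321]), 'finger_force': 0.0, 'grip_width': 0.08499778834500113}
scene [1.232 0.562 0.875]
side [ 0.202 -0.672  0.759]
```

View pics/scene0.png

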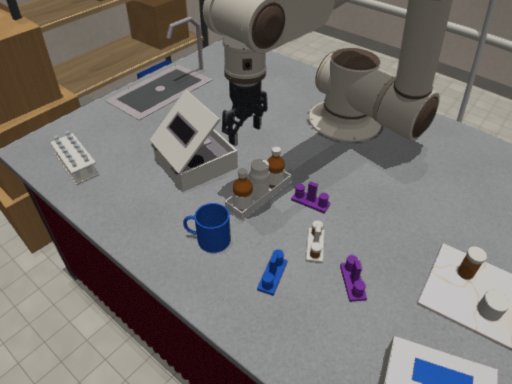

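View pics/side0.png

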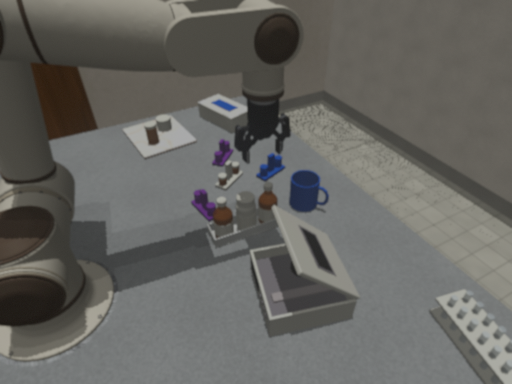

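Scene view: the analyser with open lid is at (193,140), tray with bottles at (258,185), mug at (212,228). Candidates for the carrier: purple (311,197), blue (272,272), purple (353,280), white with amber cups (316,242). The white one is the match; side view shows it at (229,176). Next I measure and take a close crop.

```bash
python3 - <<'E'
from h import *
out=[]
for n,(x,y) in dict(scene=(316,242),side=(229,176)).items():
    c=dict(np.load(f"pics/{n}0.npz")); W=cloud(c); im=c["image"]; np.save(f"pics/{n}W.npy",W)
    out.append(cv2.resize(im[y-35:y+35,x-40:x+40,::-1],(400,350),interpolation=cv2.INTER_CUBIC))
    hsv=cv2.cvtColor(im,cv2.COLOR_RGB2HSV)
    # carrier: pts near
    print(n,"click",W[y,x].round(3))
    C=W[y,x]; r=np.linalg.norm(W[...,:2]-C[:2],axis=-1)<.1
    for lo,hi in [(.006,.02),(.04,.055),(.06,.09)]:
        m=r&(W[...,2]>lo)&(W[...,2]<hi)&(hsv[...,1]<255)
        col=~((hsv[...,0]>105)&(hsv[...,0]<165)&(hsv[...,1]>80))
        p=W[m&col]
        if len(p)>5: print(lo,len(p),p.mean(0).round(4),cv2.minAreaRect((p[:,:2]*1000).astype(np.float32)))
    # height classes
    Z=W[...,2]
    m=(Z>.1)&(Z<.16)&(W[...,0]>.3)&(W[...,0]<.9)&(np.abs(W[...,1])<.45)
    k,lab,st,ce=cv2.connectedComponentsWithStats(m.astype(np.uint8))
    for i in range(1,k):
        if st[i,4]>40: p=W[lab==i]; print("tall",ce[i].round(),st[i,4],np.median(p,0).round(3),p.min(0).round(3),p.max(0).round(3))
cv2.imwrite("pics/crop1.png",np.hstack(out))
# lid plane, from scene
W=np.load("pics/sceneW.npy")
for q in [(184,130),(165,135),(195,115),(205,125),(185,150)]: print(q,W[q[1],q[0]].round(3))
W=np.load("pics/sideW.npy")
for q in [(317,252),(300,240),(335,270),(350,290),(275,210),(260,310),(268,325)]: print(q,W[q[1],q[0]].round(3))
E
```

```text
scene click [0.603 0.258 0.047]
0.006 298 [0.591  0.2509 0.0118] ((592.315185546875, 248.5936737060547), (131.06295776367188, 155.62576293945312), 38.185482025146484)
0.04 170 [0.5943 0.257  0.0472] ((610.3427734375, 284.0650939941406), (159.96368408203125, 134.10865783691406), 1.9022740125656128)
0.06 67 [0.5845 0.2487 0.0729] ((582.194091796875, 247.8219757080078), (27.67786979675293, 14.121155738830566), 31.340009689331055)
tall [179. 138.] 1298 [ 0.595 -0.25   0.131] [ 0.528 -0.369  0.1  ] [ 0.65  -0.156  0.16 ]
tall [266. 163.] 445 [0.52  0.016 0.123] [ 0.445 -0.018  0.1  ] [0.555 0.035 0.142]
tall [242. 179.] 223 [0.604 0.011 0.117] [ 0.578 -0.013  0.1  ] [0.621 0.027 0.147]
side click [0.578 0.236 0.024]
0.006 162 [0.5772 0.2318 0.0115] ((585.9137573242188, 239.8116455078125), (115.3693618774414, 137.72132873535156), 36.01534652709961)
0.04 114 [0.5765 0.2399 0.0455] ((581.43896484375, 244.25296020507812), (104.82588195800781, 27.544471740722656), 32.016658782958984)
0.06 43 [0.579  0.2415 0.0707] ((579.8890991210938, 243.39801025390625), (25.586576461791992, 14.6798095703125), 41.27452850341797)
tall [268. 192.] 190 [ 0.591 -0.005  0.118] [ 0.575 -0.02   0.1  ] [0.615 0.018 0.146]
tall [245. 200.] 279 [ 0.522 -0.002  0.122] [ 0.501 -0.02   0.1  ] [0.551 0.032 0.126]
tall [221. 206.] 183 [0.453 0.003 0.118] [ 0.435 -0.009  0.1  ] [0.474 0.025 0.141]
tall [326. 260.] 1256 [ 0.582 -0.289  0.131] [ 0.52  -0.369  0.1  ] [ 0.644 -0.165  0.16 ]
(184, 130) [ 0.575 -0.245  0.151]
(165, 135) [ 0.597 -0.313  0.114]
(195, 115) [ 0.534 -0.235  0.188]
(205, 125) [ 0.551 -0.177  0.187]
(185, 150) [ 0.617 -0.201  0.122]
(317, 252) [ 0.567 -0.27   0.15 ]
(300, 240) [ 0.535 -0.245  0.182]
(335, 270) [ 0.59  -0.311  0.118]
(350, 290) [ 0.595 -0.361  0.102]
(275, 210) [ 0.52  -0.162  0.211]
(260, 310) [ 0.431 -0.252 -0.002]
(268, 325) [ 0.418 -0.313  0.034]
```

View pics/crop1.png

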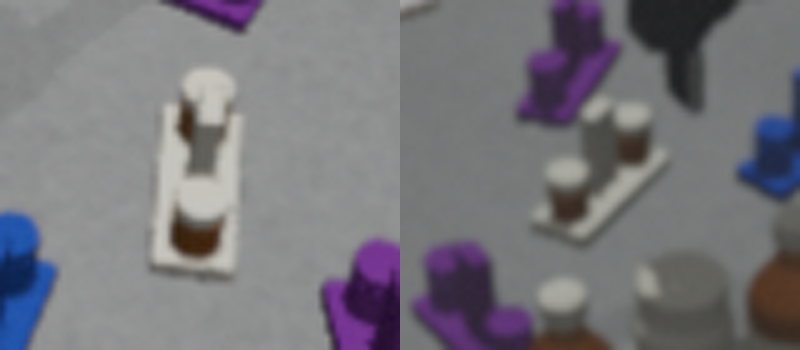

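The crop confirms the white carrier: plate, central upright grip, two amber cups with white caps. Now the analyser pose from the lid plane.

```bash
python3 - <<'E'
from h import *
for n in ["scene","side"]:
    W=np.load(f"pics/{n}W.npy")
    m=(W[...,2]>.085)&(W[...,2]<.28)&(W[...,0]>.38)&(W[...,0]<.8)&(W[...,1]<-.09)&(W[...,1]>-.45)
    k,lab,st,ce=cv2.connectedComponentsWithStats(m.astype(np.uint8)); i=1+st[1:,4].argmax(); P=W[lab==i]
    for _ in range(6):
        c=P.mean(0); nn=np.linalg.svd(P-c,full_matrices=False)[2][2]; nn*=np.sign(nn[2]); d=(P-c)@nn; P=P[np.abs(d)<max(.005,2*d.std())] 
    ang=np.arccos(nn[2]); a=-nn[:2]/np.hypot(*nn[:2]) # horizontal: closing-> normal tilts to back? 
    # open lid: normal tilts toward back (+x analyser)
    ax=-a; ay=np.array([-ax[1],ax[0]])
    # in-plane up-slope dir (towards front edge)
    up=np.array([*(-ax*np.cos(ang)),np.sin(ang)])
    s=(P-c)@up; t=(P-c)[:,:2]@ay
    print(n,len(P),d.std().round(4),"ang",ang.round(3),"yaw",np.degrees(np.arctan2(ax[1],ax[0])).round(1))
    sl,sh=np.percentile(s,[.3,99.7]); tl,th=np.percentile(t,[.3,99.7]); print("ext",(sh-sl).round(3),(th-tl).round(3))
    cen=c[:2]+ay*(tl+th)/2-0; e=c+up*sh+np.array([*ay,0])*(tl+th)/2
    # c lies at t=0,s=0 ; front edge outer face:
    uc=up*0
    hinge=e-up*.2-nn*.012
    print("edge",e.round(3),"hinge",hinge.round(3),"centre",(hinge[:2]-ax*.1).round(3))
    # base rim footprint
    m=(W[...,2]>.02)&(W[...,2]<.08)&(W[...,0]>.35)&(W[...,0]<.85)&(W[...,1]<-.09)&(W[...,1]>-.5)
    k,lab,st,_=cv2.connectedComponentsWithStats(m.astype(np.uint8)); i=1+st[1:,4].argmax(); q=W[lab==i][:,:2]
    print("rim", [np.round(np.percentile(q@v,[1,99]),3) for v in (ax,ay)], "cen proj",[np.round((hinge[:2]-ax*.1)@v,3) for v in (ax,ay)])
o=observe()
c=camera("wrist"); print(c["hand_eye"]); cv2.imwrite("pics/w0.png",c["image"][...,::-1])
E
```

```text
scene 2760 0.0018 ang 0.737 yaw -14.8
ext 0.192 0.2
edge [ 0.503 -0.239  0.214] hinge [ 0.638 -0.275  0.071] centre [ 0.541 -0.25 ]
rim [array([0.488, 0.694]), array([-0.179, -0.001])] cen proj [np.float64(0.587), np.float64(-0.103)]
side 3000 0.0012 ang 0.733 yaw -15.5
ext 0.19 0.198
edge [ 0.499 -0.242  0.213] hinge [ 0.634 -0.279  0.071] centre [ 0.538 -0.253]
rim [array([0.484, 0.68 ]), array([-0.199, -0.002])] cen proj [np.float64(0.586), np.float64(-0.1)]
[[-7.10929468e-04 -9.63818220e-01 -2.66559438e-01  6.83623884e-02]
 [ 9.99999661e-01 -5.74715841e-04 -5.89015455e-04 -9.67711403e-04]
 [ 4.14507896e-04 -2.66559766e-01  9.63818302e-01  3.21990629e-02]
 [ 0.00000000e+00  0.00000000e+00  0.00000000e+00  1.00000000e+00]]
```

Analyser: centre (0.540,-0.251), yaw -15.1°, hinge height 0.071 (expected 0.070), lid angle 0.735. Carrier grip near (0.581,0.245), grip top 0.073–0.077 as expected. Shut the fingers and go above the lid's front part.

```bash
python3 -m pendant '[[-1,[-25,-4,0],0],[-1,[-32,-6,0],0],[-1,[-32,-6,0],0],[-1,[-32,-6,0],0],[-1,[-32,-6,0],0],[-1,[-32,-6,0],0],[-1,[-32,-5,0],0],[-1,[-32,-3,0],0],[-1,[0,0,10],0],[-1,[0,0,10],0],[-1,[0,0,0],0],[-1,[0,0,0],0]]' 40
```

```text
t: 1.35
position: [0.5332, -0.2482, 0.3845]
tool_rot: [-2.22, -2.222, 0.0]
contact_force: [-0.4, -0.1, 0.4]
grip_width: -0.0003
finger_force: 0.0
```

```bash
python3 -m pendant '[[-1,[0,0,4],0],[-1,[0,0,4],0],[-1,[0,0,4],0],[-1,[0,0,4],0],[-1,[1,-3.8,4.4],0],[-1,[1,-3.8,4.4],0],[-1,[1,-3.8,4.4],0],[-1,[1,-3.8,4.4],0],[-1,[0.8,-2.9,4.4],0],[-1,[0.8,-2.9,4.4],0],[-1,[0.8,-2.9,4.4],0],[-1,[0.8,-2.9,4.4],0],[-1,[0.8,-2.9,4.4],0]]'
```

```text
t: 2.65
position: [0.503, -0.241, 0.3287]
tool_rot: [-2.221, -2.221, 0.0]
contact_force: [0.7, -0.1, 0.9]
grip_width: -0.0003
finger_force: 0.6
```

```bash
python3 -m pendant '[[-1,[0.6,-2.2,4.5],0],[-1,[0.6,-2.2,4.5],0],[-1,[0.6,-2.2,4.5],0],[-1,[0.6,-2.2,4.5],0],[-1,[0.6,-2.2,4.5],0],[-1,[0.3,-1.2,4.2],0],[-1,[0.3,-1.2,4.2],0],[-1,[0.3,-1.2,4.2],0],[-1,[0.3,-1.2,4.2],0],[-1,[0.3,-1.2,4.2],0],[-1,[0.3,-1.2,4.2],0]]'; python3 -m pendant '[[-1,[0,-0.5,3.4],0],[-1,[0,-0.5,3.4],0],[-1,[0,-0.5,3.4],0],[-1,[0,-0.5,3.4],0],[-1,[0,-0.5,3.4],0],[-1,[0,-0.5,3],0]]'
```

```text
t: 3.75
position: [0.485, -0.2362, 0.281]
tool_rot: [2.221, 2.221, 0.0]
contact_force: [0.2, -0.1, 1.8]
grip_width: 0.0002
finger_force: 0.5
t: 4.35
position: [0.4821, -0.2362, 0.2611]
tool_rot: [-2.221, -2.221, 0.0]
contact_force: [1.2, 0.4, 1.3]
grip_width: 0.0001
finger_force: 0.4
```

```bash
python3 -m pendant '[[-1,[0,0,1.5],0],[-1,[0,0,1.5],0],[-1,[0,0,1],0],[-1,[0,0,1],0],[-1,[0,0,0],0]]'; python3 -m pendant '[[-1,[0,0,0.7],0],[-1,[0,0,0.7],0]]';python3 - <<'E'
from h import *
for n in ["scene","side"]:
    c=camera(n); W=cloud(c); cv2.imwrite(f"pics/{n}1.png",c["image"][...,::-1])
    m=(W[...,2]>.078)&(W[...,2]<.12)&(W[...,0]>.38)&(W[...,0]<.8)&(W[...,1]<-.12)&(W[...,1]>-.45)
    k,lab,st,ce=cv2.connectedComponentsWithStats(m.astype(np.uint8)); i=1+st[1:,4].argmax(); P=W[lab==i]
    for _ in range(6):
        q=P.mean(0); nn=np.linalg.svd(P-q,full_matrices=False)[2][2]; nn*=np.sign(nn[2]); d=(P-q)@nn; P=P[np.abs(d)<max(.004,2*d.std())]
    print(n,len(P),q.round(4),nn.round(4),cv2.minAreaRect((P[:,:2]*1000).astype(np.float32)))
E
```

```text
t: 4.85
position: [0.4821, -0.2362, 0.2563]
tool_rot: [-2.221, -2.221, 0.0]
contact_force: [-0.3, -0.1, 0.0]
grip_width: -0.0003
finger_force: 0.0
t: 5.05
position: [0.4821, -0.2362, 0.2553]
tool_rot: [2.221, 2.221, -0.0]
contact_force: [-4.6, 3.6, 14.5]
grip_width: -0.0
finger_force: 7.2
scene 2245 [ 0.5547 -0.2407  0.083 ] [5.e-04 6.e-03 1.e+00] ((541.677978515625, -250.32144165039062), (206.39540100097656, 201.82208251953125), 75.37983703613281)
side 4633 [ 0.5379 -0.2812  0.0818] [-7.0e-04 -1.3e-03  1.0e+00] ((538.13134765625, -251.94821166992188), (201.78211975097656, 200.26296997070312), 74.72264099121094)
```

Lid measured closed: outer face level at 82–83 mm, outline centred (0.540,-0.251), yaw -15°. Rise and travel to above the carrier.

```bash
python3 -m pendant '[[-1,[0,0,-10],0],[-1,[0,0,-22],0],[-1,[0,0,-30],0],[-1,[0,0,-30],0],[-1,[0,0,-30],0],[-1,[20,4,-10],0],[-1,[35,7,0],0],[0,[35,7,0],0],[1,[35,7,0],0],[1,[35,7,0],0],[1,[35,7,0],0],[1,[35,7,0],0],[1,[35,7,0],0],[1,[35,7,0],0],[1,[35,7,0],0],[1,[35,7,0],0],[1,[35,7,0],0],[1,[35,8,0],0],[1,[35,9,0],0],[1,[20,4,0],0]]'; python3 -m pendant '[[1,[20,0,0],8],[1,[0,0,0],8],[1,[0,0,0],8],[1,[0,0,0],8],[1,[0,0,0],8],[1,[0,0,0],8],[1,[0,0,0],8],[1,[0,0,0],0],[1,[0,0,0],0]]'
python3 - <<'E'
from h import *
o=observe(); c=camera("wrist"); W=cloud(c,o); im=c["image"]; cv2.imwrite("pics/w1.png",im[...,::-1])
for lo,hi in [(.005,.018),(.064,.085)]:
    hsv=cv2.cvtColor(im,cv2.COLOR_RGB2HSV)
    m=(W[...,2]>lo)&(W[...,2]<hi)&(hsv[...,1]<70)&(np.hypot(W[...,0]-.581,W[...,1]-.245)<.075)
    k,lab,st,ce=cv2.connectedComponentsWithStats(m.astype(np.uint8))
    m=lab==1+st[1:,4].argmax() if lo>.05 else m
    p=W[m]; print(lo,len(p),p.mean(0).round(4),cv2.minAreaRect((p[:,:2]*1000).astype(np.float32)))
print(o["position"],Ro.from_rotvec(o["tool_rot"]).as_matrix().round(3))
E
```

```text
t: 7.15
position: [0.5842, 0.2612, 0.3873]
tool_rot: [-2.22, -2.223, -0.001]
contact_force: [0.5, 0.3, -0.3]
grip_width: 0.0855
finger_force: 0.0
t: 8.05
position: [0.5841, 0.2788, 0.3873]
tool_rot: [-3.002, -0.925, -0.0]
contact_force: [0.6, 0.4, -0.2]
grip_width: 0.0855
finger_force: 0.0
0.005 1886 [0.5832 0.2558 0.0106] ((578.8633422851562, 249.68917846679688), (110.00984191894531, 44.047279357910156), 30.803184509277344)
0.064 450 [0.5801 0.2509 0.0746] ((578.900146484375, 249.75067138671875), (26.559017181396484, 14.025398254394531), 30.81694221496582)
[0.58406707 0.27877165 0.38732862] [[ 0.827  0.563  0.   ]
 [ 0.563 -0.827  0.   ]
 [ 0.     0.    -1.   ]]
```

View pics/w1.png

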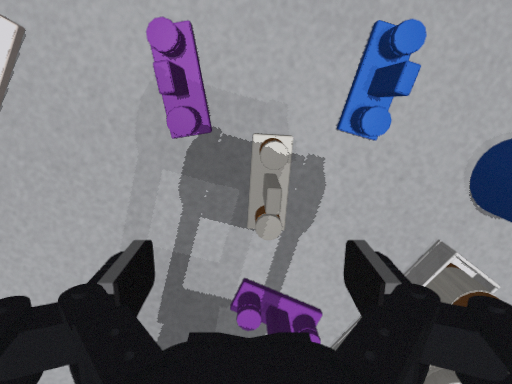

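Wrist view: white carrier at (270,185), purple ones at (180,80) and (275,310), blue at (385,80), mug at right edge. Carrier measures 110.0x44.0 mm, centred (0.5789,0.2497), long axis 30.8°.

```bash
python3 -m pendant '[[1,[0,0,0],3.4],[1,[-19.4,22.3,0],0],[1,[0,0,20],0],[1,[0,0,25],0],[1,[0,0,25],0],[1,[0,0,25],0],[1,[0,0,25],0],[1,[0,0,20],0],[1,[0,0,15],0],[1,[0,0,10],0],[1,[0,0,5],0],[1,[0,0,0],0],[1,[0,0,0],0]]'
```

```text
t: 9.4
position: [0.5789, 0.2498, 0.2178]
tool_rot: [-3.03, -0.829, -0.002]
contact_force: [0.6, -0.4, 0.1]
grip_width: 0.0851
finger_force: 0.0
```

```bash
python3 -m pendant '[[0,[0,0,0],0],[-0.4,[0,0,0],0],[-0.6,[0,0,0],0],[-0.8,[0,0,0],0],[-1,[0,0,0],0],[-1,[0,0,0],0],[-1,[0,0,0],0],[-1,[0,0,0],0],[-1,[0,0,0],0],[-1,[0,0,0],0],[-1,[0,0,0],0],[-1,[0,0,0],0]]' 45; python3 -m pendant '[[-1,[0,0,-5],0],[-1,[0,0,-5],0],[-1,[0,0,-10],0],[-1,[0,0,0],0]]'
```

```text
t: 10.6
position: [0.5787, 0.2497, 0.217]
tool_rot: [-3.03, -0.829, 0.0]
contact_force: [-0.2, -0.1, -1.7]
grip_width: 0.0138
finger_force: 50.1
t: 11.0
position: [0.5791, 0.2498, 0.239]
tool_rot: [-3.03, -0.829, -0.004]
contact_force: [-0.1, -0.4, -1.5]
grip_width: 0.0134
finger_force: 50.1
```

```bash
python3 -m pendant '[[-1,[0,0,-10],0],[-1,[0,0,-20],0],[-1,[0,0,-25],0],[-1,[0,0,-25],0],[-1,[0,0,-25],0],[-1,[0,0,-25],0],[-1,[0,0,-25],0],[-1,[0,0,-12],0],[-1,[0,0,-5],0],[-1,[0,0,0],-4],[-1,[0,0,0],-7],[-1,[0,0,0],-7],[-1,[0,0,0],-7],[-1,[0,0,0],-7],[-1,[0,0,0],-7],[-1,[0,0,0],-5.1],[-1,[0,0,0],0],[-1,[0,0,0],0]]'
python3 - <<'E'
from h import *
o=observe(); c=camera("scene"); W=cloud(c); cv2.imwrite("pics/s2.png",c["image"][...,::-1])
print(o["position"],Ro.from_rotvec(o["tool_rot"]).as_matrix().round(3))
p=W[(np.hypot(W[...,0]-.579,W[...,1]-.25)<.065)&(W[...,2]>.12)&(W[...,2]<.26)]
print(len(p),np.percentile(p[:,2],[0,.5,1,2,5,20]).round(3))
E
```

```text
t: 12.8
position: [0.5787, 0.2497, 0.4082]
tool_rot: [-2.5, -1.902, 0.002]
contact_force: [-0.2, -0.1, -0.5]
grip_width: 0.0135
finger_force: 50.0
[0.57873895 0.24971756 0.40820114] [[ 0.267  0.964 -0.001]
 [ 0.964 -0.267 -0.   ]
 [-0.001 -0.001 -1.   ]]
954 [0.19  0.192 0.193 0.195 0.197 0.203]
```

```bash
python3 -m pendant '[[-1,[-10,2,0],0],[-1,[-20,4,0],0],[-1,[-30,6,0],0],[-1,[-33,6,0],0],[-1,[-33,6,0],0],[-1,[-33,6,0],0],[-1,[-33,6,0],0],[-1,[-33,6,0],0],[-1,[-33,6,0],0],[-1,[-33,6,0],0],[-1,[-33,6,0],0],[-1,[-33,6,0],0],[-1,[-33,6,0],0],[-1,[-33,6,0],0],[-1,[-30,6,0],0],[-1,[-25,5,0],0],[-1,[-15,4,0],0],[0,[0,0,0],0]]' > /dev/null & sleep 0; kill %1 2>/dev/null; wait; echo no
```

```text
no
```

That command had a wrong last row (hand 0), so I aborted it; check whether anything ran.

```bash
python3 -c "
from h import *
o=observe();print(o['t'],o['position'],o['grip_width'],o['finger_force'])"
```

```text
12.85 [0.57874472 0.24969785 0.40837082] 0.013049700982819662 50.032896995544434
```

Nothing moved. Now the correct rows.

```bash
python3 -m pendant '[[-1,[-10,2,0],0],[-1,[-20,4,0],0],[-1,[-30,6,0],0],[-1,[-33,6,0],0],[-1,[-33,6,0],0],[-1,[-33,6,0],0],[-1,[-33,6,0],0],[-1,[-33,6,0],0],[-1,[-33,6,0],0],[-1,[-33,6,0],0],[-1,[-33,6,0],0],[-1,[-33,6,0],0],[-1,[-33,6,0],0],[-1,[-33,6,0],0],[-1,[-33,6,0],0],[-1,[-25,5,0],0],[-1,[-13,4,0],0],[-1,[0,0,0],0],[-1,[0,0,0],0]]'
python3 - <<'E'
from h import *
o=observe(); 
R=Ro.from_rotvec(o["tool_rot"]).as_matrix(); print(o["position"].round(4),R.round(3).tolist())
for n in ["wrist","scene","side"]:
    c=camera(n); W=cloud(c,o); im=c["image"]; cv2.imwrite(f"pics/{n}3.png",im[...,::-1])
    hsv=cv2.cvtColor(im,cv2.COLOR_RGB2HSV)
    near=(np.hypot(W[...,0]-.54,W[...,1]+.251)<.09)
    m=near&(W[...,2]>.076)&(W[...,2]<.09)&(hsv[...,2]<75)
    p=W[m]; print(n,"window",len(p), p.mean(0).round(4) if len(p) else 0,cv2.minAreaRect((p[:,:2]*1000).astype(np.float32)) if len(p)>9 else 0)
    q=W[near&(W[...,2]>.193)&(W[...,2]<.208)]
    if len(q)>9: print(" plate",len(q),cv2.minAreaRect((q[:,:2]*1000).astype(np.float32)))
E
```

```text
t: 14.75
position: [0.538, -0.251, 0.4089]
tool_rot: [-2.498, -1.905, -0.0]
contact_force: [-0.5, -0.2, -1.6]
grip_width: 0.0132
finger_force: 50.0
[ 0.538  -0.251   0.4089] [[0.265, 0.964, -0.0], [0.964, -0.265, 0.0], [0.0, -0.0, -1.0]]
wrist window 680 [ 0.5503 -0.1978  0.0818] ((547.5110473632812, -196.8931121826172), (12.087587356567383, 55.64071273803711), 72.71820068359375)
 plate 4128 ((542.9896240234375, -227.8472900390625), (65.29107666015625, 44.17726516723633), 74.62995147705078)
scene window 422 [ 0.5413 -0.2486  0.084 ] ((540.1997680664062, -251.285888671875), (120.20977783203125, 61.511573791503906), 73.03707122802734)
 plate 207 ((542.616943359375, -249.44528198242188), (109.7414779663086, 46.55516052246094), 76.38423156738281)
side window 920 [ 0.5355 -0.2546  0.0827] ((538.7914428710938, -250.11013793945312), (121.86185455322266, 58.14362335205078), 74.76042175292969)
 plate 447 ((538.3792114257812, -252.0499267578125), (112.90485382080078, 44.24064636230469), 74.4244384765625)
```

View pics/wrist3.png

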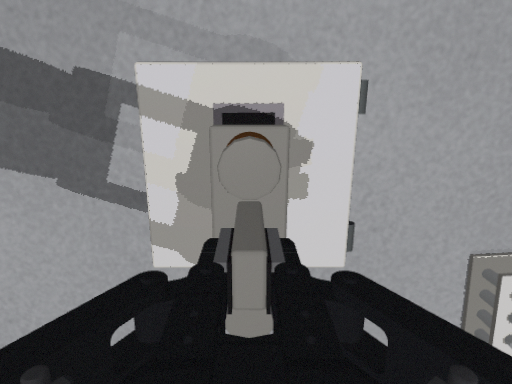

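View pics/side3.png

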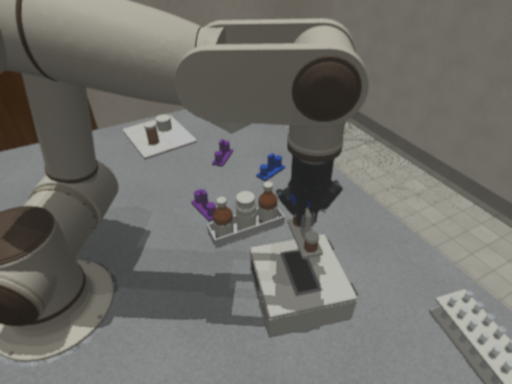

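Wrist view: carrier held level over the closed lid, window end peeking out at (248,117), lid edges at x≈145 and 355. Side view: lid flat, bottles standing. Lower most of the way and measure there.

```bash
python3 -m pendant '[[-1,[0,1,5],0],[-1,[0,0.5,10],0],[-1,[0,0,15],0],[-1,[0,0,15],0],[-1,[0,0,15],0],[-1,[0,0,10],0],[-1,[0,0,8],0],[-1,[0,0,5],0],[-1,[0,0,2],0],[-1,[0,0,0],0],[-1,[0,0,0],0]]'
python3 - <<'E'
from h import *
o=observe(); R=Ro.from_rotvec(o["tool_rot"]).as_matrix(); print(o["position"].round(4),np.degrees(np.arctan2(R[1,0],R[0,0])),R[2].round(4))
def rect(q): return cv2.minAreaRect((q[:,:2]*1000).astype(np.float32))
z0=o["position"][2]-.217
for n in ["wrist","scene","side"]:
    c=camera(n); W=cloud(c,o); im=c["image"]; cv2.imwrite(f"pics/{n}4.png",im[...,::-1])
    hsv=cv2.cvtColor(im,cv2.COLOR_RGB2HSV); r=np.hypot(W[...,0]-.54,W[...,1]+.251)
    lid=W[(r<.16)&(W[...,2]>.077)&(W[...,2]<.089)]; print(n,"lid",rect(lid),np.median(lid[:,2]).round(4))
    m=(r<.07)&(W[...,2]>z0+.006)&(W[...,2]<z0+.02)&(hsv[...,1]<90)&(hsv[...,2]>70)
    k,lab,st,ce=cv2.connectedComponentsWithStats(m.astype(np.uint8)); q=W[m]
    print(" plate",len(q),rect(q))
    A=np.c_[q[:,:2]-q[:,:2].mean(0),np.ones(len(q))]; print(" top z fit",np.linalg.lstsq(A,q[:,2],rcond=None)[0].round(4),np.percentile(q[:,2],[10,50,90]).round(4))
E
```

```text
t: 16.0
position: [0.5396, -0.2518, 0.3244]
tool_rot: [2.497, 1.906, 0.0]
contact_force: [-0.0, 0.3, -1.1]
grip_width: 0.0139
finger_force: 50.0
[ 0.5396 -0.2518  0.3244] 74.6998680366585 [-2.e-04  6.e-04 -1.e+00]
wrist lid ((536.814208984375, -247.87103271484375), (199.9948272705078, 199.56610107421875), 74.68548583984375) 0.0806
 plate 4102 ((544.8533935546875, -228.79376220703125), (65.388427734375, 43.951358795166016), 74.73210144042969)
 top z fit [-0.0008 -0.0098  0.1185] [0.1175 0.1184 0.1194]
scene lid ((541.8190307617188, -251.0438232421875), (206.2921600341797, 207.79795837402344), 73.98377990722656) 0.0829
 plate 174 ((545.5703735351562, -253.05189514160156), (113.0864486694336, 42.77949905395508), 75.93951416015625)
 top z fit [-0.0259 -0.0175  0.1198] [0.1158 0.1202 0.1227]
side lid ((537.943115234375, -251.59689331054688), (201.1407470703125, 200.00535583496094), 74.59575653076172) 0.0817
 plate 362 ((539.4102783203125, -255.486083984375), (109.00070190429688, 44.207550048828125), 74.986328125)
 top z fit [0.0317 0.0004 0.1192] [0.1167 0.1192 0.1214]
```

Same-camera comparisons agree: carrier is ~2.2 mm +x and ~2.6 mm −y of the lid centre, gap 25.5 mm, yaw matched to 0.1°. Correct and lower 10.4 mm.

```bash
python3 -m pendant '[[-1,[0.8,-1.1,1],0],[-1,[0.8,-1.1,2],0],[-1,[0,0,3],0],[-1,[0,0,2.4],0],[-1,[0,0,1],0],[-1,[0,0,1],0],[-1,[0,0,0],0],[-1,[0,0,0],0],[-1,[0,0,0],0],[-1,[0,0,0],0],[-1,[0,0,0],0]]'
python3 - <<'E'
from h import *
o=observe(); print(o["position"].round(4),np.abs(o["dq"]).max())
def rect(q): return cv2.minAreaRect((q[:,:2]*1000).astype(np.float32))
z0=o["position"][2]-.217; a=[]
for n in ["wrist","scene","side"]:
    c=camera(n); W=cloud(c,o); im=c["image"]; a.append(im[...,::-1])
    hsv=cv2.cvtColor(im,cv2.COLOR_RGB2HSV); r=np.hypot(W[...,0]-.54,W[...,1]+.251)
    lid=W[(r<.16)&(W[...,2]>.077)&(W[...,2]<.089)]
    q=W[(r<.07)&(W[...,2]>z0+.008)&(W[...,2]<z0+.02)&(hsv[...,1]<90)&(hsv[...,2]>70)]
    C,S,A=rect(q); C=np.array(C)
    if n=="wrist": C=C-(110-max(S))/2*np.array([np.cos(np.radians(A)),np.sin(np.radians(A))])
    L=rect(lid); print(n,"off",(C-L[0]).round(1),"yaw",round(A-L[2],1),np.round(S,1),np.round(L[1],1),"gap",np.round(np.median(q[:,2])-.012-np.median(lid[:,2]),4))
cv2.imwrite("pics/end.png",np.hstack([x[60:360,100:400] if i==1 else x[80:380,150:450] for i,x in enumerate(a[1:])]))
E
```

```text
t: 17.25
position: [0.5378, -0.2496, 0.3136]
tool_rot: [2.497, 1.906, -0.0]
contact_force: [0.0, -0.5, -0.3]
grip_width: 0.0134
finger_force: 50.0
[ 0.5378 -0.2496  0.3136] 0.0029028001795279043
wrist off [-0.3 -0.7] yaw -0.2 [65.1 44.1] [199.6 199.8] gap 0.015
scene off [-1.9 -1. ] yaw -0.1 [113.8  43.5] [207.  207.3] gap 0.0149
side off [-0.3 -0.5] yaw 0.8 [109.6  43.5] [200.8 200.3] gap 0.015
```

View pics/end.png

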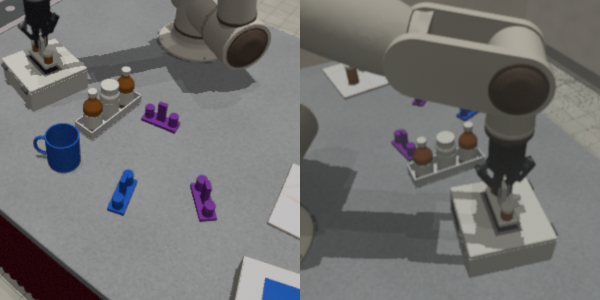

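Final view: carrier is held over the window on the closed lid ((40,60) left, (505,210) right). Bottles and mug are standing, the gap is 15.0 mm and the offset is under 1 mm in the two clearest views. Handing in.

```bash
python3 -c "
from station import manip
print(manip.close_job())"
```

```text
the job is handed in; nothing more can be done
None
```

The lid is closed and the carrier is held level and motionless about 15 mm above the reader window, centred to about 1 mm and aligned to under 1°, with the bottles and mug still standing; the job is handed in at about 17 s (no verdict was returned).

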